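Set the curing lamp over the mended lighthouse and switch it on

TASK

The chip on the porcelain lighthouse has just been glued. Gently push the curing lamp's arm round, without gripping it, until the lamp head stands centred over the lighthouse and stays there; then press down the raised half of the rocker switch on the steel box to switch the lamp on. Leave the lighthouse and everything else lying about where they are.

Things in the scene. Friction and masses are not known exactly. Their poses are not given: they have to be found in the camera images.
- lamp_arm (a joint): Angle of the curing lamp's swing arm on its post. 0: the arm points along the stand's own -x (towards the robot, give or take 0.15 rad); grows clockwise from above (head to the robot's left). Stops at -1.3 and 1.6; starts at 1.0 to 1.3, the lighthouse always at a lower value. Friction 0.22 N m (2 N at 0.11 m), no spring: stays where left. Over 25 N from the fingers is rough.
- lamp_head (a point): Centre of the flat underside of the round black lamp head, 60 mm across, 48 mm tall (underside 137 mm, top 185 mm above the table), 165 mm from the pivot axis. It is above all the pieces below, which are at most 105 mm tall.
- lamp_pivot (a point): On the vertical pivot axis, 162 mm above the table. The arm is a straight level aluminium bar, 16 mm wide, 151 to 173 mm above the table, bare from 19 mm (hub 38 mm across, top at 186 mm) to 135 mm (lamp head) from this axis. A stub with a round counterweight reaches 76 mm the other way. The post stands on a steel foot 100 mm across, fixed to the table.
- lighthouse: White porcelain lighthouse model, a tapering round tower with a gallery and a pointed cap; 100 mm tall, 48 mm across at the foot. Origin: centre of its underside, z up. Stands loose on the table, about 165 mm from the lamp's pivot axis (within 8 mm), so that the lamp head can be brought over it.
- lamp_switch (a joint): Rocker switch: 0 = off (as it starts), 0.4 rad = pressed fully over, on; it counts as on above 0.32. It stays where it is left; takes about 2.5 N at the press point, more nearer the middle.
- switch_press (a point): Point on the top face of the rocker's raised half (the half towards the box's +x, which points away from the robot within 0.5 rad; a small white line marks it), 19 mm from the rocker's axis; moves with the rocker, about 74 mm above the table when off and about 66 mm when on. The black rocker is 56 mm long, 34 mm wide.
- switch_box: Dented steel box, 120 x 90 x 50 mm, fixed to the table, with the rocker in the middle of its top; the rocker's length runs along the box's x. Origin: centre of its underside.
- poison_bottle: Bystander: cracked blue glass bottle with a cork, 105 mm tall, 48 mm across, loose. Origin: centre of its underside.
- paint_jar: Bystander: squat jar, 55 mm tall, 48 mm across, loose. Origin: centre of its underside.
- tweezers: Bystander: brass tweezers 160 mm long, 8 mm tall, lying loose along their x. Origin: middle, underside.
- keel_strip: Bystander: walnut strip 12 x 220 x 9 mm, lying loose along its y. Origin: middle, underside.
- cork: Bystander: cork standing up, 24 mm across, 30 mm tall. Origin: centre of its underside.
- brush: Bystander: small brush lying along its x, 170 mm long. Origin: under it.
Things that resemble listed ones, but are neither listed nor needed, are in the scene too. What is meant by the switch_box is not pink, and is the larger of those in its own colour. Of the things that look like the lighthouse, the smallest one is meant.

How it is judged:
On the way, in this order (a step that is already met when the one before it is completed fails the run):
1. the lamp head is at rest over the lighthouse (horizontal distance between lamp_head and lighthouse below 0.015 m and velocity of joint lamp_arm between -0.05 and 0.05 rad/s), for 0.3 s.
2. the rocker switch is pressed to on (value of joint lamp_switch above 0.32 rad), for 0.1 s.
At the end, for the whole second after the job is handed in: The lamp head's centre is within 15 mm, horizontally, of the lighthouse's axis, with the arm at rest (under 0.05 rad/s); the rocker is beyond 0.32 rad (on); the lighthouse stands upright, within 10 mm of where it was (all of step 1 and value of joint lamp_switch above 0.32 rad and distance of lighthouse from where it was at the start of the episode below 0.01 m and angle between lighthouse's own z axis and vertical below 0.1 rad); the robot touches nothing.
It fails at once if the lighthouse is moved by more than 10 mm, lifted or tipped (distance of lighthouse from where it was at the start of the episode above 0.01 m or angle between lighthouse's own z axis and vertical above 0.2 rad).
It fails at once if the lamp arm is gripped or pushed with more than 25 N (contact force between the fingers and lamp_arm above 25 N).
It fails at once if a bystander is moved by more than 20 mm (distance of any of poison_bottle, paint_jar, tweezers, keel_strip, cork, brush from where it was at the start of the episode above 0.02 m).
It also fails if it takes over 51 s, if anything falls off the work surface, if the arm or the gripper's body presses on something with over 40 N, if the wrist force passes 120 N, or if a joint passes its speed limit or range.

ROBOT

A 7-joint arm with a two-finger parallel gripper is mounted at the origin on the work surface. World frame = base frame: x ahead of the robot, y to its left, z up, the work surface at z = 0. Lengths are in m, angles in rad, forces in N, time in s.
With the tool pointing down it reaches from about 0.4 to 0.85 m from the base axis. Payload 4.5 kg.
Tool frame: the origin (TCP) lies at the very end of the fingers, on their centre line; the grasp point (between the pads) lies env.tcp_to_grasp behind it (env.tcp_to_grasp is the distance from the TCP to the grasp point, in m); z points along the fingers, y is the line along which they close (so a half turn about z gives the same grasp; the last joint's range is limited). The gripper opens to 85 mm and grips with 20 to 120 N. Pads are 22 mm wide; open, the fingers measure 114 mm over their backs; the gripper's body (76 mm by 85 mm) begins 54 mm behind the grasp point. The pads swing forward as they close: fully open they stand 13 mm farther back than shut.
Start: joints at [1.279, 0.689, -0.195, 1.565, 0.157, 0.902, -0.215], TCP at [0.2, -0.592, 0.231] pointing down, gripper open.
Joint ranges: [-3.01, 3.01], [-0.46, 2.08], [-1.47, 1.51], [0.13, 2.56], [-1, 4.14], [0.04, 2.09], [-2.66, 2.66]. Speed limits (rad/s): [2.57, 2.57, 3.14, 3.14, 3.14, 3.14, 3.14].

INTERFACE

Orientations are given as a unit quaternion [w, x, y, z].
In Python, from station import env gives the robot as it stands.
- The arm moves only by the tool step_arm, never from a script. Its argument "moves" is a list of rows, each a list of 3 entries, a list of its own where there are three numbers: the shift along the tool's x, y, z scaled (see below), then the turn, a rotation vector about the tool's x, y, z scaled (see below), then the opening, from 0 (shut) to 1 (fully open). In form: [[[dx, dy, dz], [ax, ay, az], jaw], ...]. A call has 1 to 12 rows; each row shifts and turns the commanded pose from where the row before left it, along the tool's axes as they then stand; what a row does not reach is not made up. The controller multiplies each number of a shift by 0.2 m and each number of a turn by 0.1 rad. A row lasts 1/8 s, in which the tool goes at most 62.5 mm and 10.7 degrees, less where a joint would pass 70% of its speed; a pose out of reach is approached as far as the arm can. A call with a number of a shift or a turn outside -1 to 1 is refused whole. A call with a gripper value outside its range is refused whole. The fingers move at their own pace and stop on an object; "force" is the grip in N (left out, the last holds). Time passes only in rows, so rows that do not move let the fingers close. It gives the time, the measured TCP pose, the force, the opening and the grip force at its end, in the units of the state.
- env.state(): the state, without advancing time (a new reading comes with each control period).
- env.read_camera(name): name is "side" or "top" or "wrist"; returns a dict with "image" (384x512x3 uint8, red, green, blue), "depth" (384x512 float32, m along the optical axis (not along the pixel's ray), 0 where there is no reading), "fx", "fy", "cx", "cy" (pixels), "k1" (the pictures are not rectified: a ray, as slopes to the right and down, at radius r is drawn at 1 + k1 r^2 times it, then the intrinsics apply), "origin" and "attitude" of the camera in the world; the wrist camera has in their place "hand_eye" (4x4, takes a point from camera to tool coordinates, whose origin is the TCP and whose axes are the flange's). Camera axes: x right, y down, z forward; pixel columns grow to the right and rows downward; lengths in m; the calibration is good to about 2 mm. A picture is of the moment at which its call begins: read the wrist's pose just before it.
- env.job_done(): hands the job in; it is judged then, once.
The state is a dict: "t": time; "qpos": joint angles; "dq": joint speeds; "joint_efforts": joint torques, N m; "position": TCP position; "orientation": TCP orientation; "ft_force": force on the tool from outside, world axes, zero at the start; "torque": the same for the moment, N m; "opening": opening from 0.0 (shut) to 1.0 (fully open); "grasp_force": force on a finger pad.
Only numpy, scipy, OpenCV 4.12 (cv2) and the standard library are available. Lean on these libraries where they do the work, as an engineer would, in place of code of your own. Each camera call takes 0.05 s, during which the arm holds its last target. There are 200 camera calls.

## Working session

There is one attempt and no reset: what is moved stays moved. The work goes in short steps, Python scripts to look and compute and a tool call to move; the robot and the scene stay as the last step left them, time stands still between calls to the robot, and variables do not carry over. Pictures are saved under pics/ and viewed, at most 10 in all, crops included, and the job is handed in when it is done.

Besides the shell and the picture viewer there is one more tool, called after "Emit:" by a JSON object that holds its "fn" and its "kwargs", one argument or row to a line. step_arm: Moves the arm, as the interface text tells. Shifts and turns lie within -1 to 1; 1 stands for 0.2 m of shift or 0.1 rad of turn. Its arguments: {"type":"object","properties":{"moves":{"type":"array","items":{"type":"array"}},"force":{"type":"number"}},"required":["moves"]}

```bash
ls; mkdir -p pics; cat > h.py <<'E'
import numpy as np,cv2
from station import env
from scipy.spatial.transform import Rotation as R
def q2R(q): return R.from_quat([q[1],q[2],q[3],q[0]]).as_matrix()
def cam(n):
    s=env.state(); c=env.read_camera(n)
    if n=='wrist':
        T=np.eye(4);T[:3,:3]=q2R(s['orientation']);T[:3,3]=s['position']
        M=T@np.array(c['hand_eye']); c['o'],c['R']=M[:3,3],M[:3,:3]
    else:
        c['o']=np.array(c['origin']);a=np.array(c['attitude'])
        c['R']=a if a.shape==(3,3) else q2R(a)
    return c
def slopes(c,uv):
    K=np.array([[c['fx'],0,c['cx']],[0,c['fy'],c['cy']],[0,0,1.]])
    uv=np.asarray(uv,float).reshape(-1,1,2)
    return cv2.undistortPoints(uv,K,np.array([c['k1'],0,0,0.])).reshape(-1,2)
def onplane(c,uv,z):
    s=slopes(c,uv);d=np.c_[s,np.ones(len(s))]@c['R'].T
    return c['o']+d*((z-c['o'][2])/d[:,2])[:,None]
def cloud(c):
    h,w=c['depth'].shape;v,u=np.mgrid[:h,:w]
    s=slopes(c,np.c_[u.ravel(),v.ravel()])
    d=c['depth'].ravel()
    P=(np.c_[s,np.ones(len(s))]*d[:,None])@c['R'].T+c['o']
    P[d==0]=np.nan
    return P.reshape(h,w,3)
def save(n,im): cv2.imwrite('pics/'+n,cv2.cvtColor(im,cv2.COLOR_RGB2BGR))
E
python3 - <<'E'
from h import *
import pickle
s=env.state();print(s['t'],s['position'],s['orientation'],env.tcp_to_grasp)
for n in('top','side'):
    c=cam(n);pickle.dump(c,open(n+'.pkl','wb'));save(n+'0.png',cv2.resize(c['image'],(800,600)))
    print(n,c['o'],c['R'].tolist(),c['fx'],c['k1'])
E
```

```text
pics
0.0 [ 0.19977648 -0.59152596  0.23047638] [-8.92412515e-04  9.86756158e-01  1.62208014e-01 -2.18319596e-04] 0.0187
top [ 0.46801892 -0.01499961  1.42764583] [[0.026588156211407563, -0.9974681364139519, 0.065957461959625], [-0.9994867563367638, -0.025346564815887675, 0.01959019038826805], [-0.017868795613929164, -0.06644447675248556, -0.9976301106384048]] 494.29254756394573 -0.18327467945120335
side [0.40713612 0.83793201 0.85857611] [[-0.9773862227495269, -0.1455462434797939, 0.1534029419155088], [-0.21119590903565905, 0.6354940246896803, -0.7426598363923511], [0.010604696413101092, -0.7582635660458918, -0.6518618755697816]] 360.0131891387913 -0.0218696219798246
```

View pics/top0.png

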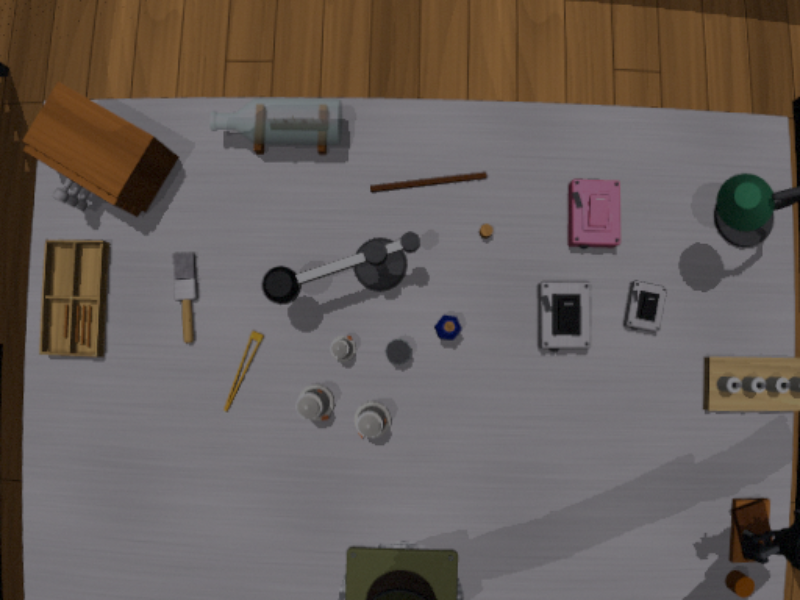

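View pics/side0.png

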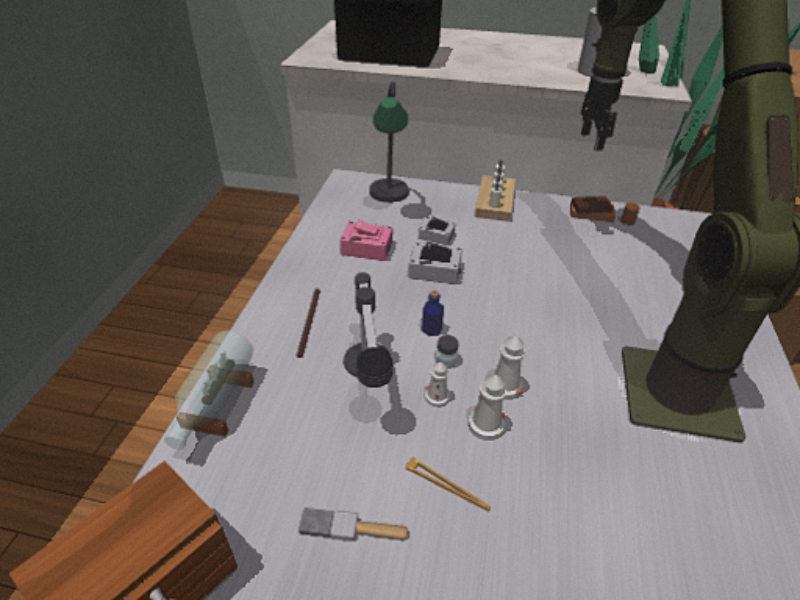

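The top view (800x600) shows the lamp head at (281,285) and the pivot hub at (375,252). The smallest lighthouse is at (343,347), and the larger grey box's rocker is at (567,314). The side view agrees, with the small lighthouse at (438,385).

```bash
python3 - <<'E'
from h import *
import pickle
from scipy.optimize import least_squares
C={n:pickle.load(open(n+'.pkl','rb')) for n in('top','side')}
t=C['top'];f=1/1.5625
g=lambda u,v,z:onplane(t,[[u*f,v*f]],z)[0].round(4)
print('head',g(281,285,.185),'hub',g(375,252,.186),'cw',g(411,241,.18),'LH',g(343,347,.09),'rock',g(567,314,.07))
P={n:cloud(C[n]) for n in C}
def circ(X,r=None):
    x0=X.mean(0)
    if r: return least_squares(lambda p:np.hypot(*(X-p[:2]).T)-r,x0,loss='soft_l1',f_scale=.002).x
    return least_squares(lambda p:np.hypot(*(X-p[:2]).T)-p[2],[*x0,.02],loss='soft_l1',f_scale=.002).x
lh=g(343,347,.09)[:2]
def sel(Q,c,r,z0,z1): return Q[(np.hypot(Q[...,0]-c[0],Q[...,1]-c[1])<r)&(Q[...,2]>z0)&(Q[...,2]<z1)]
for n in P:
    for z0,z1 in((.004,.02),(.02,.04),(.04,.06),(.06,.08),(.08,.11)):
        X=sel(P[n],lh,.04,z0,z1)
        if len(X)>8: print(n,z0,len(X),X.mean(0).round(4),circ(X[:,:2]).round(4))
# head top / hub top discs: contour min enclosing circle from cloud
for nm,c in(('head',g(281,285,.185)),('hub',g(375,252,.186))):
    for n in P:
        X=sel(P[n],c[:2],.04,.178,.195)
        if len(X)>8:
            b=X[:,:2];print(nm,n,len(X),b.mean(0).round(4),X[:,2].mean().round(4),[np.round(q,4) for q in cv2.minEnclosingCircle(b.astype(np.float32))])
# head top by dark-colour contour; box rect; rocker rect
rk=g(567,314,.07)
for n in P:
    X=sel(P[n],rk[:2],.09,.04,.056); print(n,'box',[np.round(q,4) for q in cv2.minAreaRect(X[:,:2].astype(np.float32))],len(X),X[:,2].mean())
    dark=C[n]['image'].max(-1)<60
    X=P[n][dark&(np.hypot(P[n][...,0]-rk[0],P[n][...,1]-rk[1])<.05)&(P[n][...,2]>.05)]
    print(n,'rocker',[np.round(q,4) for q in cv2.minAreaRect(X[:,:2].astype(np.float32))],len(X),X[:,2].min(),X[:,2].max())
for nm,(u,v) in dict(poison=(448,327),jar=(399,351),cork=(486,231)).items(): print(nm,g(u,v,.06))
im=t['image'];a=im[140:250,150:310];b=im[165:235,330:440]
A=cv2.resize(a,None,fx=3.4,fy=3.4,interpolation=2);B=cv2.resize(b,None,fx=3,fy=3,interpolation=2)
o=np.zeros((600,800,3),np.uint8);o[:A.shape[0],:A.shape[1]]=A;o[384:594,:330]=B;save('z.png',o)
E
```

```text
head [0.568  0.2044 0.185 ] hub [0.6253 0.0528 0.186 ] cw [ 0.6455 -0.005   0.18  ] LH [0.4704 0.1088 0.09  ] rock [ 0.5386 -0.2833  0.07  ]
top 0.004 109 [0.4693 0.1095 0.0099] [0.4686 0.118  0.0231]
top 0.02 21 [0.4682 0.1075 0.0278] [0.4684 0.1186 0.018 ]
top 0.04 9 [0.4701 0.104  0.0467] [0.4681 0.1187 0.0168]
top 0.06 42 [0.4681 0.1151 0.0733] [0.4682 0.1182 0.0148]
top 0.08 70 [0.4682 0.1171 0.0922] [0.4682 0.1178 0.0089]
side 0.004 86 [0.4714 0.131  0.0111] [0.4714 0.1172 0.0216]
side 0.02 64 [0.4691 0.1307 0.0299] [0.4712 0.1194 0.0162]
side 0.04 51 [0.4705 0.1295 0.0498] [0.471  0.1187 0.0144]
side 0.06 65 [0.4709 0.1255 0.0715] [0.4713 0.1189 0.0131]
side 0.08 48 [0.4706 0.1227 0.0909] [0.4714 0.1184 0.0089]
head top 347 [0.5694 0.2089] 0.1837 [array([0.5746, 0.2027]), np.float64(0.0364)]
head side 247 [0.571  0.2142] 0.1831 [array([0.5706, 0.2126]), np.float64(0.0281)]
hub top 176 [0.6259 0.0531] 0.1852 [array([0.6266, 0.0459]), np.float64(0.0261)]
hub side 104 [0.6276 0.0583] 0.1843 [array([0.6289, 0.0561]), np.float64(0.0198)]
top box [array([ 0.5398, -0.2835]), array([0.1187, 0.0911]), np.float64(1.7175)] 1017 0.05011016049138012
top rocker [array([ 0.5393, -0.2763]), array([0.0672, 0.0707]), np.float64(87.7539)] 435 0.05003021264883145 0.08039331592567112
side box [array([ 0.5412, -0.2804]), array([0.1202, 0.096 ]), np.float64(0.7426)] 380 0.049521777331310066
side rocker [array([ 0.5391, -0.2732]), array([0.0701, 0.0616]), np.float64(0.415)] 168 0.050105012906578206 0.07692848935429286
poison [ 0.5108 -0.0735  0.06  ]
jar [0.4661 0.0121 0.06  ]
cork [ 0.6841 -0.1377  0.06  ]
```

View pics/z.png

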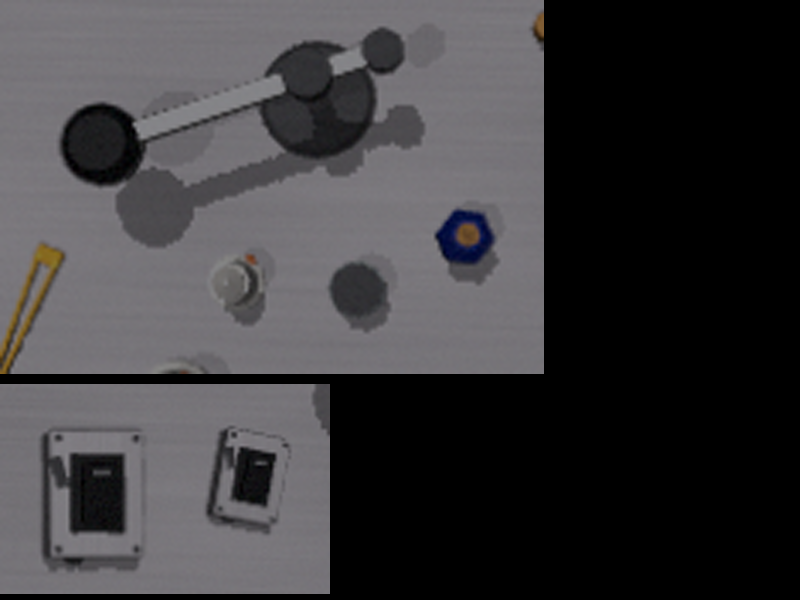

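The zoomed crop shows the head at (102,144) and the hub at (306,75). The small lighthouse is at (236,283), and the white line is on the far half of the larger box's rocker at (101,472).

Measured positions:

| Item | Position | Arm heading |
|---|---|---|
| Pivot | (.626, .053) | – |
| Lighthouse | (.469, .118) | target about 157.6° |
| Lamp head | (.570, .209) | now about 110° |

I'll approach on the arm's far side with the fingers shut.

Emit:
{"fn": "step_arm", "kwargs": {
  "moves": [
    [[0.164, -0.146, -0.07], [0, 0, 0], 0],
    [[0.164, -0.146, -0.07], [0, 0, 0], 0],
    [[0.164, -0.146, -0.07], [0, 0, 0], 0],
    [[0.164, -0.146, -0.07], [0, 0, 0], 0],
    [[0.164, -0.146, -0.07], [0, 0, 0], 0],
    [[0.164, -0.146, 0], [0, 0, 0], 0],
    [[0.164, -0.146, 0], [0, 0, 0], 0],
    [[0.164, -0.146, 0], [0, 0, 0], 0],
    [[0.164, -0.146, 0], [0, 0, 0], 0],
    [[0.164, -0.146, 0], [0, 0, 0], 0],
    [[0.164, -0.146, 0], [0, 0, 0], 0],
    [[0.164, -0.146, 0], [0, 0, 0], 0]
  ],
  "force": 20
}}

```text
t: 1.6
position: [0.4611, -0.1329, 0.3011]
orientation: [-0.0, 0.987, 0.162, -0.0]
ft_force: [0.6, 0.1, 0.2]
opening: -0.0
grasp_force: 0.0
```

Emit:
{"fn": "step_arm", "kwargs": {
  "moves": [
    [[0.164, -0.146, 0], [0, 0, 0], 0],
    [[0.164, -0.146, 0], [0, 0, 0], 0],
    [[0.164, -0.146, 0], [0, 0, 0], 0],
    [[0.164, -0.146, 0], [0, 0, 0], 0],
    [[0.164, -0.146, 0], [0, 0, 0], 0],
    [[0.164, -0.146, 0], [0, 0, 0], 0],
    [[0.164, -0.146, 0], [0, 0, 0], 0],
    [[0.164, -0.146, 0], [0, 0, 0], 0],
    [[0, 0, 0], [0, 0, 0], 0],
    [[0, 0, 0], [0, 0, 0], 0]
  ]
}}

```text
t: 2.85
position: [0.6342, 0.1703, 0.3006]
orientation: [0.001, 0.987, 0.162, -0.001]
ft_force: [-0.5, -0.9, 0.5]
opening: 0.001
grasp_force: 0.0
```

Emit:
{"fn": "step_arm", "kwargs": {
  "moves": [
    [[0, 0, 0.133], [0, 0, 0], 0],
    [[0, 0, 0.133], [0, 0, 0], 0],
    [[0, 0, 0.133], [0, 0, 0], 0],
    [[0, 0, 0.133], [0, 0, 0], 0],
    [[0, 0, 0.133], [0, 0, 0], 0],
    [[0, 0, 0.133], [0, 0, 0], 0],
    [[-0.025, 0, 0], [0, 0, 0], 0],
    [[-0.025, 0, 0], [0, 0, 0], 0],
    [[-0.025, 0, 0], [0, 0, 0], 0],
    [[-0.02, 0, 0], [0, 0, 0], 0],
    [[-0.02, 0, 0], [0, 0, 0], 0],
    [[-0.02, 0, 0], [0, 0, 0], 0]
  ]
}}

```text
t: 4.35
position: [0.6091, 0.1626, 0.1419]
orientation: [-0.0, 0.987, 0.162, 0.0]
ft_force: [2.4, 0.0, -0.4]
opening: -0.001
grasp_force: 1.4
```

Emit:
{"fn": "step_arm", "kwargs": {
  "moves": [
    [[-0.02, 0, 0], [0, 0, 0], 0],
    [[-0.02, 0, 0], [0, 0, 0], 0]
  ]
}}

```text
t: 4.6
position: [0.602, 0.1603, 0.1419]
orientation: [-0.0, 0.987, 0.162, 0.001]
ft_force: [2.1, 0.1, 0.4]
opening: 0.001
grasp_force: 1.2
```

Emit:
{"fn": "step_arm", "kwargs": {
  "moves": [
    [[-0.0277, -0.004, 0], [0, 0, -0.5], 0],
    [[-0.0277, -0.004, 0], [0, 0, -0.5], 0],
    [[-0.0277, -0.004, 0], [0, 0, -0.5], 0],
    [[-0.0277, -0.004, 0], [0, 0, -0.5], 0],
    [[-0.0277, -0.004, 0], [0, 0, -0.5], 0],
    [[-0.0277, -0.004, 0], [0, 0, -0.5], 0],
    [[-0.0277, -0.004, 0], [0, 0, -0.5], 0],
    [[-0.0277, -0.004, 0], [0, 0, -0.5], 0],
    [[-0.0277, -0.004, 0], [0, 0, -0.5], 0],
    [[-0.0277, -0.004, 0], [0, 0, -0.5], 0],
    [[-0.0277, -0.004, 0], [0, 0, -0.5], 0],
    [[0, 0, 0], [0, 0, 0], 0]
  ]
}}

```text
t: 6.1
position: [0.545, 0.1336, 0.1414]
orientation: [-0.0, 0.906, 0.424, -0.001]
ft_force: [-0.0, -0.4, -0.0]
opening: 0.001
grasp_force: 0.0
```

```bash
cat > m.py <<'E'
from h import *
import sys
s=env.state();print(s['t'],s['position'].round(4) if hasattr(s['position'],'round') else s['position'],s['ft_force'])
def sel(Q,c,r,z0,z1): return Q[(np.hypot(Q[...,0]-c[0],Q[...,1]-c[1])<r)&(Q[...,2]>z0)&(Q[...,2]<z1)]
for n in('top','side'):
    c=cam(n);P=cloud(c)
    # pale arm bar between hub and head
    hsv=cv2.cvtColor(c['image'],cv2.COLOR_RGB2HSV)
    pal=c['image'].min(-1)>95
    d=P-np.array([.6265,.0535,0]);r=np.hypot(d[...,0],d[...,1])
    k=pal&(P[...,2]>.165)&(P[...,2]<.180)&(r>.03)&(r<.128)&(d[...,0]<.0)
    X=P[k]
    l=cv2.fitLine(X[:,:2].astype(np.float32),cv2.DIST_HUBER,0,.01,.01).ravel()
    v=l[:2]*(-np.sign(l[0]))
    w=np.array([.6265,.0535])-l[2:]
    print(n,'bar',len(X),'heading',np.degrees(np.arctan2(v[1],v[0])).round(2),'pivot offset',(v[0]*w[1]-v[1]*w[0]).round(4))
    k=(c['image'].max(-1)<75)&(P[...,2]>.178)&(P[...,2]<.19)&(r>.12)&(r<.21)&(d[...,0]<0)
    H=P[k];print(' head',len(H),H.mean(0).round(4),[np.round(q,4) for q in cv2.minEnclosingCircle(H[:,:2].astype(np.float32))])
    save(sys.argv[1]+n+'.png',cv2.resize(c['image'],(800,600)))
E
python3 m.py a
```

```text
6.1 [0.545  0.1336 0.1414] [-0.01845045 -0.42148492 -0.03262622]
top bar 67 heading 150.56 pivot offset 0.0031
 head 0 [nan nan nan] [array([0., 0.]), np.float64(0.0)]
side bar 16 heading 125.3 pivot offset -0.0069
 head 237 [0.493  0.1511 0.183 ] [array([0.5064, 0.1495]), np.float64(0.0429)]m.py:18: RuntimeWarning: Mean of empty slice.
  H=P[k];print(' head',len(H),H.mean(0).round(4),[np.round(q,4) for q in cv2.minEnclosingCircle(H[:,:2].astype(np.float32))])
  ret = um.true_divide(
```

View pics/aside.png

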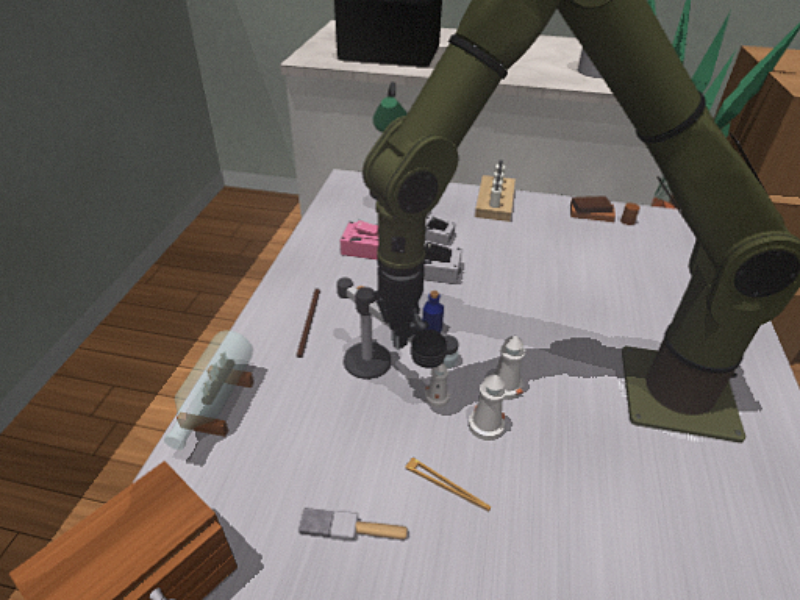

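The side view shows the head at (429,347), a little short of the lighthouse at (437,385). About 0.2 rad is left, so I'll push most of it slowly, then measure.

Emit:
{"fn": "step_arm", "kwargs": {
  "moves": [
    [[-0.0222, -0.0032, 0], [0, 0, -0.4], 0],
    [[-0.0222, -0.0032, 0], [0, 0, -0.4], 0],
    [[-0.0222, -0.0032, 0], [0, 0, -0.4], 0],
    [[-0.0166, -0.0026, 0], [0, 0, -0.3], 0],
    [[-0.011, -0.0018, 0], [0, 0, -0.2], 0],
    [[0, 0, 0], [0, 0, 0], 0]
  ]
}}

```text
t: 6.95
position: [0.5326, 0.1204, 0.1417]
orientation: [0.0, 0.866, 0.499, -0.0]
ft_force: [-0.1, 0.3, 0.5]
opening: -0.002
grasp_force: 0.4
```

```bash
python3 m.py b 2>/dev/null
```

```text
6.95 [0.5326 0.1204 0.1417] [-0.14676644  0.27480494  0.49068415]
top bar 75 heading 155.8 pivot offset 0.001
 head 0 [nan nan nan] [array([0., 0.]), np.float64(0.0)]
side bar 35 heading 145.54 pivot offset -0.0005
 head 208 [0.4803 0.1302 0.1832] [array([0.4944, 0.1261]), np.float64(0.0413)]
```

Emit:
{"fn": "step_arm", "kwargs": {
  "moves": [
    [[0.05, 0, 0], [0, 0, 0], 0],
    [[0.05, 0, 0], [0, 0, 0], 0],
    [[0.1, 0, -0.1], [0, 0, 0], 0],
    [[0, 0, -0.25], [0, 0, 0], 0],
    [[0, 0, -0.25], [0, 0, 0], 0],
    [[0.2, 0, -0.1], [0, 0, 0], 0],
    [[0.2, 0, 0], [0, 0, 0], 0],
    [[0.2, 0, 0], [0, 0, 0], 0],
    [[0.2, 0, 0], [0, 0, 0], 0],
    [[0, 0, 0], [0, 0, 0], 0]
  ]
}}

```text
t: 8.3
position: [0.6324, 0.2986, 0.2807]
orientation: [-0.002, 0.865, 0.501, 0.0]
ft_force: [-0.2, 0.5, 0.5]
opening: -0.004
grasp_force: 0.0
```

```bash
python3 m.py c 2>/dev/null
```

```text
8.3 [0.6324 0.2986 0.2807] [-0.19955171  0.47095091  0.49807121]
top bar 224 heading 155.25 pivot offset 0.0007
 head 351 [0.4762 0.1225 0.1836] [array([0.4763, 0.1233]), np.float64(0.0291)]
side bar 173 heading 155.89 pivot offset 0.0058
 head 206 [0.478  0.1286 0.1832] [array([0.4789, 0.126 ]), np.float64(0.0277)]
```

View pics/ctop.png

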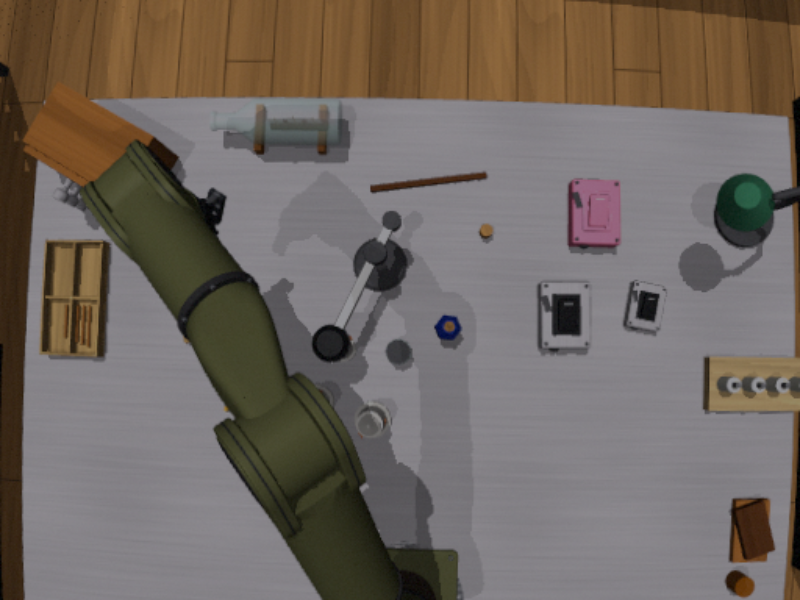

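The top view shows the head at (331,343), centred about 9 mm from the lighthouse axis. It's slightly short, at a heading of 155.1° against 157.6°, so one more small nudge of about 5 mm is needed.

Emit:
{"fn": "step_arm", "kwargs": {
  "moves": [
    [[0, 0, 0], [0, 0, -0.65], 0],
    [[0, 0, 0], [0, 0, -0.65], 0],
    [[-0.2, -0.032, 0], [0, 0, 0], 0],
    [[-0.2, -0.032, 0], [0, 0, 0], 0],
    [[-0.2, -0.032, 0], [0, 0, 0], 0],
    [[-0.2, -0.032, 0.1], [0, 0, 0], 0],
    [[0, 0, 0.25], [0, 0, 0], 0],
    [[0, 0, 0.25], [0, 0, 0], 0],
    [[-0.05, 0, 0.095], [0, 0, 0], 0],
    [[-0.05, 0, 0], [0, 0, 0], 0],
    [[0, 0, 0], [0, 0, 0], 0]
  ]
}}

```text
t: 9.78
position: [0.5406, 0.136, 0.1438]
orientation: [0.001, 0.833, 0.554, 0.0]
ft_force: [0.1, -0.5, 0.1]
opening: 0.002
grasp_force: 0.0
```

Emit:
{"fn": "step_arm", "kwargs": {
  "moves": [
    [[-0.018, -0.003, 0], [0, 0, 0], 0],
    [[-0.018, -0.003, 0], [0, 0, 0], 0],
    [[-0.018, -0.003, 0], [0, 0, 0], 0],
    [[-0.018, -0.003, 0], [0, 0, 0], 0],
    [[-0.012, 0, 0], [0, 0, 0], 0],
    [[-0.012, 0, 0], [0, 0, 0], 0],
    [[-0.01, 0, 0], [0, 0, 0], 0],
    [[-0.01, 0, 0], [0, 0, 0], 0],
    [[0, 0, 0], [0, 0, 0], 0],
    [[0, 0, 0], [0, 0, 0], 0]
  ]
}}

```text
t: 11.02
position: [0.529, 0.1172, 0.1427]
orientation: [-0.0, 0.832, 0.555, -0.0]
ft_force: [0.4, 2.8, 0.2]
opening: -0.001
grasp_force: 0.7
```

Emit:
{"fn": "step_arm", "kwargs": {
  "moves": [
    [[0.05, 0, 0], [0, 0, 0], 0],
    [[0.05, 0, 0], [0, 0, 0], 0],
    [[0.1, 0, -0.1], [0, 0, 0], 0],
    [[0, 0, -0.25], [0, 0, 0], 0],
    [[0, 0, -0.25], [0, 0, 0], 0],
    [[0, 0, -0.25], [0, 0, 0], 0],
    [[0.2, 0, -0.1], [0, 0, 0], 0],
    [[0.2, 0, 0], [0, 0, 0], 0],
    [[0.2, 0, 0], [0, 0, 0], 0],
    [[0, 0, 0], [0, 0, 0], 0]
  ]
}}

```text
t: 12.28
position: [0.5901, 0.2693, 0.3322]
orientation: [-0.001, 0.831, 0.557, 0.0]
ft_force: [0.0, -0.6, 0.0]
opening: -0.0
grasp_force: 0.0
```

```bash
python3 m.py d 2>/dev/null; python3 - <<'E'
from h import *
import pickle
# white line on rocker from the unoccluded first pictures
for n in('top','side'):
    c=pickle.load(open(n+'.pkl','rb'));P=cloud(c)
    k=(P[...,0]>.53)&(P[...,0]<.575)&(abs(P[...,1]+.283)<.016)&(P[...,2]>.06)
    g=c['image'].min(-1).astype(int);v,u=np.where(k&(g>70))
    print(n,P[k&(g>70)].mean(0) if len(u) else None,len(u))
    for x in np.arange(.51,.575,.006):
        q=P[(abs(P[...,0]-x)<.003)&(abs(P[...,1]+.283)<.012)];print(round(x,3),np.nanmedian(q[:,2]).round(4) if len(q) else None,end=' | ')
    print()
E
```

```text
12.275 [0.5901 0.2693 0.3322] [ 0.01427833 -0.63401945  0.0194513 ]
top bar 224 heading 157.36 pivot offset 0.0006
 head 354 [0.474  0.1171 0.1837] [array([0.4727, 0.1161]), np.float64(0.0297)]
side bar 176 heading 157.66 pivot offset 0.0066
 head 211 [0.4755 0.1241 0.183 ] [array([0.4757, 0.123 ]), np.float64(0.0266)]
top [ 0.55747549 -0.28224349  0.07601307] 5
0.51 0.0597 | 0.516 0.0651 | 0.522 0.067 | 0.528 0.0688 | 0.534 0.0697 | 0.54 0.0697 | 0.546 0.072 | 0.552 0.0735 | 0.558 0.0758 | 0.564 0.0754 | 0.57 0.0542 | 
side [ 0.55734473 -0.28502309  0.07466466] 9
0.51 0.0526 | 0.516 0.0648 | 0.522 0.0651 | 0.528 0.0659 | 0.534 0.0686 | 0.54 0.0688 | 0.546 0.0689 | 0.552 0.072 | 0.558 0.0726 | 0.564 0.0741 | 0.57 0.0552 |
```

The head is now about 6 mm from the lighthouse axis, mostly radial, so that part is done. Next I turn the tool to line up with the rocker and move over to it.

Emit:
{"fn": "step_arm", "kwargs": {
  "moves": [
    [[0, 0, 0], [0, 0, 1], 0],
    [[0, 0, 0], [0, 0, 1], 0],
    [[0, 0, 0], [0, 0, 1], 0],
    [[0, 0, 0], [0, 0, 1], 0],
    [[0, 0, 0], [0, 0, 1], 0],
    [[0, 0, 0], [0, 0, 1], 0],
    [[0, 0, 0], [0, 0, 1], 0],
    [[0, 0, 0], [0, 0, 1], 0],
    [[0, 0, 0], [0, 0, 1], 0],
    [[0, 0, 0], [0, 0, 1], 0],
    [[0, 0, 0], [0, 0, 1], 0],
    [[0, 0, 0], [0, 0, 0.8], 0]
  ]
}}

```text
t: 13.88
position: [0.5907, 0.2629, 0.3329]
orientation: [0.001, 1.0, -0.005, -0.0]
ft_force: [0.0, -0.0, -0.7]
opening: -0.0
grasp_force: 0.0
```

Emit:
{"fn": "step_arm", "kwargs": {
  "moves": [
    [[-0.013, 0.23, 0], [0, 0, 0], 0],
    [[-0.013, 0.23, 0], [0, 0, 0], 0],
    [[-0.013, 0.23, 0], [0, 0, 0], 0],
    [[-0.013, 0.23, 0], [0, 0, 0], 0],
    [[-0.013, 0.23, 0], [0, 0, 0], 0],
    [[-0.013, 0.23, 0], [0, 0, 0], 0],
    [[-0.013, 0.23, 0], [0, 0, 0], 0],
    [[-0.013, 0.23, 0], [0, 0, 0], 0],
    [[-0.013, 0.23, 0], [0, 0, 0], 0],
    [[-0.013, 0.23, 0], [0, 0, 0], 0],
    [[-0.013, 0.23, 0], [0, 0, 0], 0],
    [[-0.013, 0.23, 0], [0, 0, 0], 0]
  ]
}}

```text
t: 15.38
position: [0.5555, -0.2897, 0.3331]
orientation: [0.0, 1.0, -0.003, -0.0]
ft_force: [0.4, 0.3, -0.0]
opening: 0.001
grasp_force: 0.0
```

Emit:
{"fn": "step_arm", "kwargs": {
  "moves": [
    [[0, 0, 0.1], [0, 0, 0], 0],
    [[0, 0, 0.2], [0, 0, 0], 0],
    [[0, 0, 0.2], [0, 0, 0], 0],
    [[0, 0, 0.2], [0, 0, 0], 0],
    [[0, 0, 0.2], [0, 0, 0], 0],
    [[0, 0, 0.1], [0, 0, 0], 0],
    [[0, 0, 0], [0, 0, 0], 0]
  ]
}}

```text
t: 16.25
position: [0.5549, -0.2877, 0.1315]
orientation: [-0.0, 1.0, -0.003, -0.002]
ft_force: [-0.3, 0.2, 0.4]
opening: -0.001
grasp_force: 0.0
```

Emit:
{"fn": "step_arm", "kwargs": {
  "moves": [
    [[0.03, -0.02, 0.1], [0, 0, 0], 0],
    [[0, 0, 0.1], [0, 0, 0], 0],
    [[0, 0, 0.06], [0, 0, 0], 0],
    [[0, 0, 0.015], [0, 0, 0], 0],
    [[0, 0, 0.015], [0, 0, 0], 0],
    [[0, 0, 0.015], [0, 0, 0], 0],
    [[0, 0, 0.01], [0, 0, 0], 0],
    [[0, 0, 0], [0, 0, 0], 0]
  ]
}}

```text
t: 17.25
position: [0.5642, -0.2832, 0.0702]
orientation: [0.0, 1.0, -0.002, 0.001]
ft_force: [2.2, 0.9, 2.7]
opening: -0.001
grasp_force: 1.4
```

Emit:
{"fn": "step_arm", "kwargs": {
  "moves": [
    [[-0.01, 0, 0.01], [0, 0, 0], 0],
    [[0, 0, 0.01], [0, 0, 0], 0],
    [[0, 0, 0], [0, 0, 0], 0]
  ]
}}

```text
t: 17.62
position: [0.564, -0.2833, 0.0669]
orientation: [0.001, 1.0, -0.002, 0.003]
ft_force: [5.0, 0.4, 5.1]
opening: -0.001
grasp_force: 3.1
```

Emit:
{"fn": "step_arm", "kwargs": {
  "moves": [
    [[0, 0, 0.01], [0, 0, 0], 0],
    [[0, 0, 0], [0, 0, 0], 0]
  ]
}}

```text
t: 17.88
position: [0.5642, -0.2833, 0.0665]
orientation: [0.001, 1.0, -0.002, 0.003]
ft_force: [1.9, 1.1, 17.4]
opening: -0.003
grasp_force: 8.3
```

The force jumped to 17 N with the tip at 66.5 mm, so the rocker has reached its stop. I'll lift clear and verify.

Emit:
{"fn": "step_arm", "kwargs": {
  "moves": [
    [[0, 0, 0.005], [0, 0, 0], 0],
    [[0, 0, -0.05], [0, 0, 0], 0],
    [[0, 0, -0.2], [0, 0, 0], 0],
    [[0, 0, -0.25], [0, 0, 0], 0],
    [[0, 0, -0.25], [0, 0, 0], 0],
    [[0, 0, -0.25], [0, 0, 0], 0],
    [[0, 0.25, -0.1], [0, 0, 0], 0],
    [[0, 0.25, 0], [0, 0, 0], 0],
    [[0, 0.25, 0], [0, 0, 0], 0],
    [[0, 0.25, 0], [0, 0, 0], 0],
    [[0, 0.25, 0], [0, 0, 0], 0],
    [[0, 0, 0], [0, 0, 0], 0]
  ]
}}

```text
t: 19.38
position: [0.5555, -0.538, 0.2796]
orientation: [0.0, 1.0, -0.006, -0.003]
ft_force: [0.6, 0.6, 0.1]
opening: 0.001
grasp_force: 0.0
```

```bash
python3 m.py e 2>/dev/null; python3 - <<'E'
from h import *
for n in('top','side'):
    c=cam(n);P=cloud(c)
    for x in np.arange(.51,.575,.006):
        q=P[(abs(P[...,0]-x)<.003)&(abs(P[...,1]+.283)<.012)];print(round(x,3),np.nanmedian(q[:,2]).round(4) if len(q) else None,end=' | ')
    print()
E
```

```text
19.375 [ 0.5555 -0.538   0.2796] [0.58472967 0.58410372 0.12285023]
top bar 221 heading 157.31 pivot offset 0.0005
 head 346 [0.4734 0.1171 0.1838] [array([0.4734, 0.1178]), np.float64(0.0291)]
side bar 160 heading 156.79 pivot offset 0.0041
 head 199 [0.4763 0.1234 0.1833] [array([0.4758, 0.1213]), np.float64(0.0275)]
0.51 0.0544 | 0.516 0.076 | 0.522 0.0738 | 0.528 0.0716 | 0.534 0.0708 | 0.54 0.0685 | 0.546 0.0678 | 0.552 0.0668 | 0.558 0.0664 | 0.564 0.0652 | 0.57 0.0529 | 
0.51 0.0545 | 0.516 0.0713 | 0.522 0.0735 | 0.528 0.0722 | 0.534 0.0693 | 0.54 0.0679 | 0.546 0.0683 | 0.552 0.0671 | 0.558 0.066 | 0.564 0.0658 | 0.57 0.0555 |
```

View pics/eside.png

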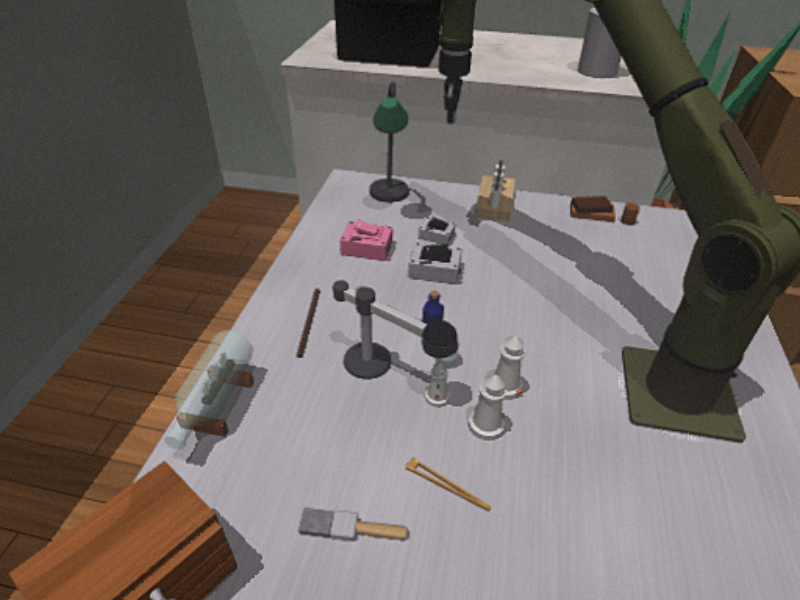

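The side view shows the head at (440,338) over the lighthouse at (438,385), with everything else in place. The rocker's heights have mirrored: the white-line end is at about 66 mm and the near end at about 74 mm.

```bash
python3 -c "
from station import env
print(env.job_done())"
```

```text
the job is handed in; nothing more can be done
None
```

I pushed the lamp head to about 6 mm from the lighthouse's axis and pressed the rocker to its stop (on). In the last picture nothing else had visibly moved, and the job is handed in, but no verdict came back.

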